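# Unclip the spent filter cartridge and shut the dock

## Robot

A 6-joint arm with a two-finger parallel gripper is mounted at the origin on a cart in front of the work surface, level with it; the furniture and walls round the work are solid. World frame = base frame: x ahead of the robot, y to its left, z up, the work surface at z = 0. Lengths are in m, angles in rad, forces in N, time in s.
With the tool pointing down it reaches from about 0.25 to 0.8 m from the base axis. Payload 3.9 kg.
Tool frame: the origin (TCP) lies between the finger pads; the fingertips stand 22 mm ahead of it and the grasp point (between the pads) lies 3 mm ahead of it (finger_overhang is the distance from the TCP to the fingertips, in m); z points along the fingers, y is the line along which they close (so a half turn about z gives the same grasp; the last joint's range is limited). The gripper opens to 85 mm and grips with 20 to 120 N. Pads are 22 mm wide; open, the fingers measure 114 mm over their backs; the gripper's body (76 mm by 85 mm) begins 54 mm behind the grasp point. The pads swing forward as they close: fully open they stand 13 mm farther back than shut.
Start: joints at [1.266, 0.26, -0.138, 1.173, 0, 1.571], TCP at [0.158, 0.501, 0.253] pointing down, gripper open.
Joint ranges: [-2.78, 2.78], [-0.83, 1.72], [-1.28, 1.37], [-1.9, 2.12], [-1.57, 1.48], [-3.14, 3.14]. Speed limits (rad/s): [2.57, 2.57, 3.14, 3.14, 3.14, 3.14].

## Interface

Orientations are given as a unit quaternion [x, y, z, w].
In Python, from rig import sense, snapshot, camera_params, close_job, finger_overhang gives the robot as it stands.
- The arm moves only by the tool jog_arm, never from a script. Its argument "deltas" is a list that holds one entry, the list of rows, each a list of 7 numbers: the turn, a rotation vector about the world's x, y, z in degrees, then the shift along the world's x, y, z in m, then the closure, from 0 (fully open) to 1 (shut). In form: [[[ax, ay, az, dx, dy, dz, fingers], ...]]. A call has 1 to 12 rows; each row is the pose to reach, as a shift and turn from the pose commanded when the call began; what a row does not reach only later rows make up. A row lasts 1/10 s, in which the tool goes at most 50 mm and 8.59 degrees, less where a joint would pass 70% of its speed; a pose out of reach is approached as far as the arm can. A call with a gripper value outside its range is refused whole. The fingers move at their own pace and stop on an object; "squeeze" is the grip in N (left out, the last holds). Time passes only in rows, so rows that repeat a pose let the fingers close. It gives the time, the measured TCP pose, the force, the opening and the grip force at its end, in the units of the state.
- sense(): the state, without advancing time (a new reading comes with each control period).
- snapshot(name): name is "scene" or "top"; returns the picture (384x512x3 uint8, blue, green, red); there is no depth.
- camera_params(name): a dict with "fx", "fy", "cx", "cy" (pixels), "R" (3x3) and "t" (3): a world point X has camera coordinates R X + t. Camera axes: x right, y down, z forward; pixel columns grow to the right and rows downward; lengths in m; the calibration is good to about 2 mm. A picture is of the moment at which its call begins. camera_params takes no time and is no camera call.
- close_job(): hands the job in; it is judged then, once.
The state is a dict: "t": time; "q": joint angles; "qd": joint speeds; "tau": joint torques, N m; "eef_pos": TCP position; "eef_rot": TCP orientation; "force": force on the tool from outside, world axes, zero at the start; "torque": the same for the moment, N m; "width": opening from 0.0 (shut) to 1.0 (fully open); "finger_force": force on a finger pad.
Only numpy, scipy, OpenCV 4.12 (cv2) and the standard library are available. Lean on these libraries where they do the work, as an engineer would, in place of code of your own. Each camera call takes 0.05 s, during which the arm holds its last target. There are 200 camera calls.

## Task

Take the spent filter cartridge out of its dock: pinch its two sprung side tabs together so that it unclips, without forcing it, and lift it straight out. Set it down gently, upright and flat on the floor of the tray beside the dish, then shut the dock's hinged cover fully. Leave the dish and everything else on the trolley where they are.

Things in the scene. Friction and masses are not known exactly. Their poses are not given: they have to be found in the camera images.
- dock: The filter dock: a low white housing fixed to the trolley, 124 x 104 mm, 44 mm high, with a rectangular port in its top in which the cartridge is snapped. Origin on the trolley's surface under the port's centre; x points to the cover's hinge (away from the robot, give or take the dock's yaw), z up. A grey ledge along each y side of the port holds down the barbs of the cartridge's tabs.
- dock_port (a point): Centre of the dock's port, level with the dock's top face, 44 mm above the trolley; axes as the dock's. The port is 56 mm along x and 54 mm along y; its floor is 38 mm below this point.
- cartridge: The spent filter cartridge, a loose grey block with a black cap, 92 mm high, 0.13 to 0.26 kg. Origin at the centre of its underside; z up, y through its two tabs. Foot 52 (x) x 50 (y) mm, 5 thick; core 52 (x) x 29 (y) mm. A black sprung tab on each y side; 52 mm over the tabs' outer faces at rest, 39 mm with both pressed fully in. Snapped in, its axes are the dock's.
- cartridge_centre (a point): Centre of the cartridge, half-way up, 46 mm above its underside and, when home, 8 mm above the dock's top face; axes as the cartridge's. The tabs reach from 38 mm below this point to 34 mm above it, so 42 mm of each stands above the dock's top; the cap's top is 46 mm above this point.
- tab_left (a joint): The tab on the cartridge's +y side, an upright black ribbed plate 34 mm wide (along x), 5 mm thick: 0 at rest, grows as it is pressed in toward the core, 0.0065 m at its stop. Spring force 2 N at first, 5 N fully in; it springs back when let go. Low on it a barb stands out 4.5 mm, hooked under the dock's ledge.
- tab_right (a joint): The same for the tab on the cartridge's -y side. Pulling without pinching does not free the cartridge: both tabs must be in by 3.5 mm or more, best to their stops; it then lifts straight up while they are held in.
- cover (a joint): The dock's hinged cover, a white plate 68 mm wide, 5 mm thick, reaching 93 mm from hinge to lip. 0 = open, leaning back 19 degrees beyond upright; 1.9 rad = shut, flat over the port. It starts between 0 and 0.22. A stiff light hinge: it stays where it is left and does not fall (under 1 N at the free edge moves it). It cannot shut over the cartridge.
- cover_hinge (a point): Middle of the cover's hinge axis on the dock, 60 mm along the dock's x from the port's centre, 48 mm above the trolley; axes as the dock's, the hinge axis along y. The cover's plate is centred on this axis in thickness (2.5 mm either side).
- cover_edge (a point): Middle of the cover's free edge, 90 mm from the hinge axis, mid-thickness of the plate; it moves with the cover.
- tray: A loose shallow tray, 139 mm (x) x 179 mm (y), rim 15 mm high, inside about 120 x 160 mm; the only tray here. Origin at the centre of its underside, z up; its inner floor is 2 mm above. The dish stands toward its -y end; the +y half is empty.
- dish_centre (a point): Centre of a clear round petri dish, 60 mm across and 15 mm high, standing loose in the tray; to be left where it is.
- tub: a round plastic tub with a red lid, 130 mm across, 110 mm high; a bystander at the back in the middle. Origin at the centre of its underside.
- carton: a white carton 60 x 90 x 80 mm; a bystander at the back left. Origin at the centre of its underside.
- bottle: a white reagent bottle with a black cap, 86 mm across, 224 mm high; a bystander at the back right. Origin at the centre of its underside.
- pot: a small pot of test strips with a black lid, 43 mm across, 87 mm high; a bystander at the left side. Origin at the centre of its underside.
- timer: a bench timer, 62 x 66 x 21 mm; a bystander at the right side. Origin at the centre of its underside.
- slips: a coverslip box, 52 x 52 x 23 mm; a bystander at the left side. Origin at the centre of its underside.
- marker: a marker pen lying in the middle, 135 mm long, 17 mm thick; a bystander. Origin at the centre of its underside.
- dropper: an amber dropper bottle, 38 mm across, 103 mm high; a bystander at the back right. Origin at the centre of its underside.
Mind the look-alikes: they are no part of the job. What is shaped like the cartridge but red or yellow is not meant.

How it is judged:
By the outcome, as a careful person would: the job done as asked, in the order asked, and still so for the second after the job is handed in, with the robot touching nothing.
It also fails if it takes over 58 s, if anything falls off the work surface, if the arm or the gripper's body presses on something with over 40 N, if the wrist force passes 120 N, or if a joint passes its speed limit or range.

## Working session

There is one attempt and no reset: what is moved stays moved. The work goes in short steps, Python scripts to look and compute and a tool call to move; the robot and the scene stay as the last step left them, time stands still between calls to the robot, and variables do not carry over. Pictures are saved under pics/ and viewed, at most 10 in all, crops included, and the job is handed in when it is done.

Besides the shell and the picture viewer there is one more tool, called as name(argument=value, ...), one argument or row to a line, values as JSON. jog_arm: Moves the arm, as the interface text tells. Its arguments: {"type":"object","properties":{"deltas":{"type":"array"},"squeeze":{"type":"number"}},"required":["deltas"]}

```bash
mkdir -p pics; ls; python3 - <<'E'
from rig import *
import cv2
s=sense();print(s['t'],s['eef_pos'],s['eef_rot'],finger_overhang)
for n in('scene','top'):
    cv2.imwrite(f'pics/{n}0.png',snapshot(n));print(n,camera_params(n))
E
```

```text
pics
0.0 [0.15735059 0.50017121 0.25247026] [ 1.51810723e-01  9.88409099e-01 -9.67757226e-04 -1.47255446e-04] 0.022
scene {'fx': 360.2219898856996, 'fy': 360.2219898856996, 'cx': 252.50729893505633, 'cy': 187.2911849419502, 'R': array([[ 0.44097592, -0.89742678,  0.01286142],
       [-0.51205618, -0.26333049, -0.81759129],
       [ 0.73711512,  0.3539523 , -0.57565534]]), 't': array([-0.241929  ,  0.35463241,  0.73315246])}
top {'fx': 465.4545918311813, 'fy': 465.4545918311813, 'cx': 257.3615386248358, 'cy': 184.91130638403112, 'R': array([[ 0.00717073, -0.9999732 , -0.0014771 ],
       [-0.99335867, -0.00695365, -0.11484862],
       [ 0.11483527,  0.00229084, -0.99338191]]), 't': array([-0.01757299,  0.55787981,  1.276982  ])}
```

View pics/scene0.png

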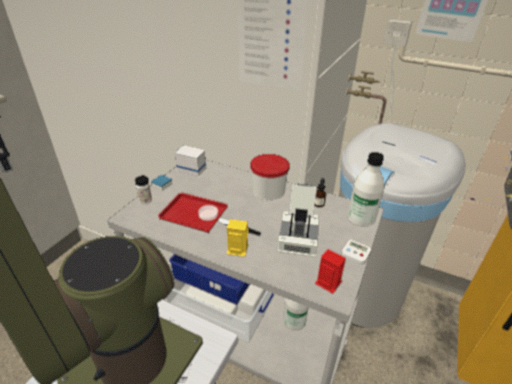

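View pics/top0.png

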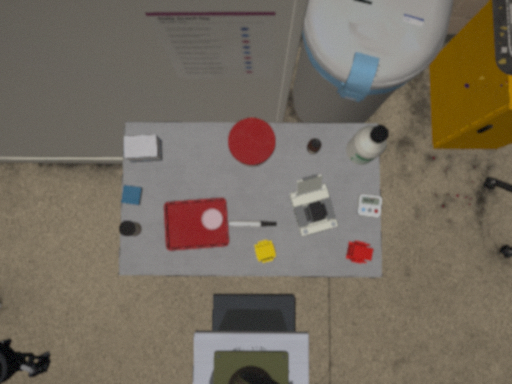

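The top view shows the dock near (315,208) with its cap at (318,211), the tray near (197,224) and the dish at (212,218). The scene view shows the dock near (300,230).

```bash
cat > h.py <<'E'
import numpy as np,cv2
from rig import *
def ray(n,px,z):
    c=camera_params(n);R=c['R'];d=R.T@np.array([(px[0]-c['cx'])/c['fx'],(px[1]-c['cy'])/c['fy'],1]);o=-R.T@c['t']
    return o+d*(z-o[2])/d[2]
def proj(n,X):
    c=camera_params(n);p=c['R']@np.array(X)+c['t'];return np.array([c['fx']*p[0]/p[2]+c['cx'],c['fy']*p[1]/p[2]+c['cy']])
def tri(p1,p2):
    A=[];b=[]
    for n,px in(('scene',p1),('top',p2)):
        c=camera_params(n);R=c['R'];o=-R.T@c['t'];d=R.T@np.array([(px[0]-c['cx'])/c['fx'],(px[1]-c['cy'])/c['fy'],1]);d/=np.linalg.norm(d)
        P=np.eye(3)-np.outer(d,d);A.append(P);b.append(P@o)
    return np.linalg.lstsq(np.vstack(A),np.hstack(b),rcond=None)[0]
E
python3 - <<'E'
from h import *
t=cv2.imread('pics/top0.png');s=cv2.imread('pics/scene0.png')
a=cv2.resize(t[170:240,285:345],None,fx=8,fy=8,interpolation=cv2.INTER_CUBIC)[:560,:400+80]
b=cv2.resize(s[180:260,275:325],None,fx=7,fy=7,interpolation=cv2.INTER_CUBIC)[:560,:320]
cv2.imwrite('pics/c1.png',np.hstack([a,b]))
# tray
hsv=cv2.cvtColor(t,cv2.COLOR_BGR2HSV);m=((hsv[...,0]<8)|(hsv[...,0]>170))&(hsv[...,1]>120)
m=m.astype(np.uint8);m[:,:155]=0;m[:,235:]=0;m[:190]=0;m[260:]=0
c=max(cv2.findContours(m,0,2)[0],key=cv2.contourArea);r=cv2.minAreaRect(c);print(r)
print([ray('top',p,0.015).round(4) for p in cv2.boxPoints(r)])
E
```

```text
((195.85531616210938, 223.47463989257812), (47.664276123046875, 62.05617904663086), 85.91438293457031)
[array([0.5095, 0.2533, 0.015 ]), array([0.5233, 0.0778, 0.015 ]), array([0.3895, 0.0662, 0.015 ]), array([0.3759, 0.2397, 0.015 ])]
```

View pics/c1.png

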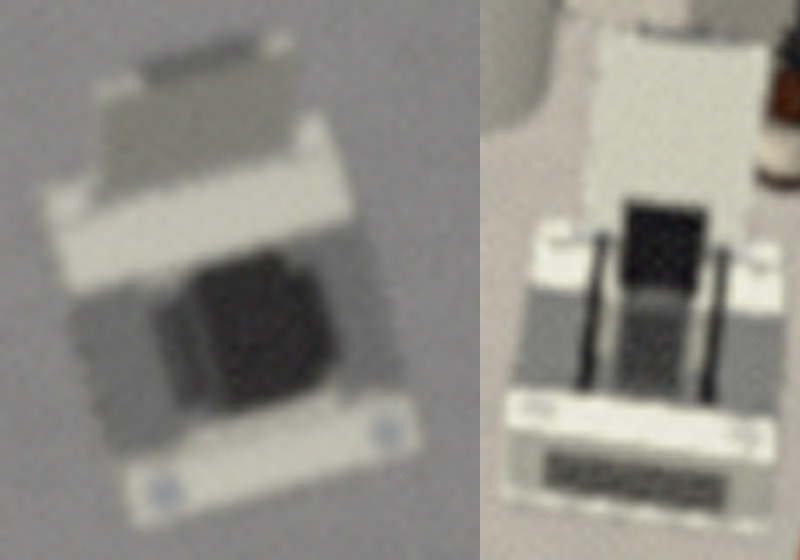

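The crop shows the dock top's corners at about (42,190), (320,112), (425,450) and (135,525) in crop pixels at 8x. The cap is black in the middle, with a tab on each side. The scene crop shows the tab edges at (600,235) and (722,250).

```bash
python3 - <<'E'
from h import *
C=[(42,190),(320,112),(425,450),(135,525)]
P=np.array([ray('top',(285+(x+.0)/8-.44,170+y/8-.44),.044) for x,y in C])
print(P.round(4),P.mean(0).round(4))
e1=(P[0]+P[1]-P[2]-P[3])/2;e2=(P[0]+P[3]-P[1]-P[2])/2
print(np.linalg.norm(e1),np.linalg.norm(e2),np.degrees([np.arctan2(e1[1],e1[0]),np.arctan2(-e2[0],e2[1])]))
S=[(530,275),(785,308),(770,460),(505,425)] # scene top face far-left.. 
# cap top quad in scene
sp=lambda x,y:(275+(x-480)/7-.43,180+y/7-.43)
# front top edge of housing in scene
for p in [(505,398),(778,430)]: print('front',ray('scene',sp(*p),.044).round(4))
for p in [(600,235),(722,248)]: print('tabfar',ray('scene',sp(*p),.086).round(4))
for p in [(626,200),(706,208),(620,288),(697,296)]: print('cap',ray('scene',sp(*p),.098).round(4))
yaw=np.arctan2(e1[1],e1[0])
c,s=np.cos(yaw),np.sin(yaw);
m=P.mean(0)
for off in(0,.01):
  for q in[(-.017,.0235,.086),(.017,.0235,.086),(.017,-.0235,.086),(-.017,-.0235,.044),(.026,.0145,.098),(-.026,-.0145,.098)]:
    w=np.array([m[0]+c*(q[0]+off)-s*q[1],m[1]+s*(q[0]+off)+c*q[1],q[2]])
    a=proj('scene',w);b=proj('top',w);print(off,q,((a-[274.57,179.57])*7+[480,0]).round(),((b-[284.56,169.56])*8).round())
E
```

```text
[[ 0.5337 -0.104   0.044 ]
 [ 0.5617 -0.2009  0.044 ]
 [ 0.4446 -0.236   0.044 ]
 [ 0.4182 -0.1359  0.044 ]] [ 0.4896 -0.1692  0.044 ]
0.12105209372228821 0.1021524416797678 [16.06103885 15.44426451]
front [ 0.4311 -0.1347  0.044 ]
front [ 0.4621 -0.2349  0.044 ]
tabfar [ 0.4917 -0.1473  0.086 ]
tabfar [ 0.506  -0.1929  0.086 ]
cap [ 0.5026 -0.1531  0.098 ]
cap [ 0.5122 -0.1829  0.098 ]
cap [ 0.4514 -0.1699  0.098 ]
cap [ 0.4603 -0.1973  0.098 ]
0 (-0.017, 0.0235, 0.086) [587. 275.] [192. 378.]
0 (0.017, 0.0235, 0.086) [594. 220.] [164. 281.]
0 (0.017, -0.0235, 0.086) [713. 234.] [298. 243.]
0 (-0.017, -0.0235, 0.044) [698. 371.] [309. 347.]
0 (0.026, 0.0145, 0.098) [621. 185.] [186. 245.]
0 (-0.026, -0.0145, 0.098) [687. 278.] [314. 372.]
0.01 (-0.017, 0.0235, 0.086) [589. 258.] [184. 350.]
0.01 (0.017, 0.0235, 0.086) [597. 205.] [155. 252.]
0.01 (0.017, -0.0235, 0.086) [715. 219.] [290. 214.]
0.01 (-0.017, -0.0235, 0.044) [700. 354.] [301. 319.]
0.01 (0.026, 0.0145, 0.098) [623. 170.] [177. 216.]
0.01 (-0.026, -0.0145, 0.098) [688. 261.] [305. 343.]
```

jog_arm(
  deltas=[
    [[0, 0, 3, 0.025, -0.05, 0, 0], [0, 0, 6, 0.045, -0.095, 0, 0], [0, 0, 9, 0.065, -0.14, 0, 0], [0, 0, 12, 0.09, -0.185, 0, 0], [0, 0, 15, 0.11, -0.23, 0, 0], [0, 0, 18, 0.13, -0.275, 0, 0], [0, 0, 21, 0.155, -0.32, 0, 0], [0, 0, 24, 0.175, -0.365, 0, 0], [0, 0, 27, 0.195, -0.41, 0, 0], [0, 0, 29, 0.22, -0.455, 0, 0], [0, 0, 31, 0.24, -0.5, 0, 0], [0, 0, 34, 0.26, -0.54, 0, 0]],
  ],
  squeeze=25,
)

```text
t: 1.3
eef_pos: [0.4176, -0.0413, 0.2532]
eef_rot: [-0.144, 0.99, 0.0, -0.0]
force: [0.7, 1.0, 0.5]
width: 0.996
finger_force: 0.0
```

jog_arm(
  deltas=[
    [[0, 0, 0, 0.02, -0.045, -0.01, 0], [0, 0, 0, 0.045, -0.09, -0.03, 0], [0, 0, 0, 0.063, -0.135, -0.05, 0], [0, 0, 0, 0.063, -0.135, -0.06, 0], [0, 0, 0, 0.063, -0.135, -0.06, 0]],
  ],
)

```text
t: 1.8
eef_pos: [0.4791, -0.1748, 0.1907]
eef_rot: [-0.143, 0.99, 0.001, -0.002]
force: [0.1, 0.2, 0.1]
width: 1.0
finger_force: 0.0
```

```bash
python3 - <<'E'
from h import *
s=sense();print(s['t'],s['eef_pos'],s['eef_rot'],s['q'],s['force'])
S=snapshot('scene');t=snapshot('top')
a=cv2.resize(t[150:250,270:360],None,fx=5,fy=5,interpolation=cv2.INTER_CUBIC)
b=cv2.resize(S[130:260,265:335],None,fx=5,fy=5,interpolation=cv2.INTER_CUBIC)[:500]
b=cv2.resize(S[160:260,265:335],None,fx=5,fy=5,interpolation=cv2.INTER_CUBIC)
cv2.imwrite('pics/c2.png',np.hstack([a,b]))
t0=cv2.imread('pics/top0.png')
# dish
h=cv2.cvtColor(t0,cv2.COLOR_BGR2HSV);m=((h[...,2]>120)&(h[...,1]<110)).astype(np.uint8);m[:,:195]=0;m[:,227:]=0;m[:205]=0;m[235:]=0
c=max(cv2.findContours(m,0,2)[0],key=cv2.contourArea);p,r=cv2.minEnclosingCircle(c);print(p,r,ray('top',p,.015))
E
```

```text
1.8 [ 0.47913687 -0.17482502  0.19073255] [-0.14251934  0.9897885   0.00134053 -0.00227256] [-3.49987763e-01  2.73886816e-01 -2.87801807e-01  1.01438045e+00
  2.10748695e-04 -6.36001863e-01] [0.09014211 0.23773073 0.13245431]
(211.7129669189453, 218.6851806640625) 10.927295684814453 [0.46297917 0.11474401 0.015     ]
```

View pics/c2.png

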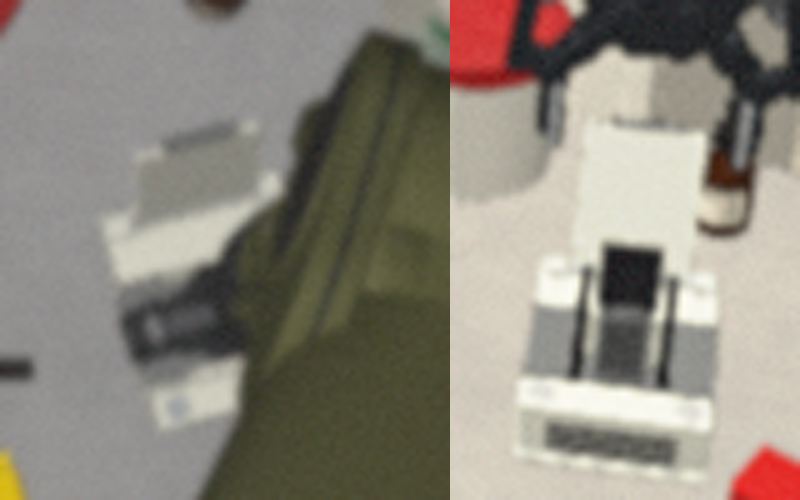

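The right half shows the open pads at about (550,110) and (742,130) in the crop, straddling the cap at (632,275) and the tabs at x≈582 and 672. The top view is blocked by the arm.

```bash
python3 - <<'E'
from h import *
T=np.array([.4791,-.1748,.1907]);a=np.radians(90+16.4)
for z in(.175,.19,.2):
  for w in(-.0425,0,.0425):
    p=proj('scene',[T[0]+w*np.cos(a),T[1]+w*np.sin(a),z]);print(z,w,((p-[264.6,159.6])*5+[450,0]).round())
# black tabs/cap columns along rows, subpixel, in fresh image
S=snapshot('scene').astype(int).sum(2)
for r in range(212,238,3): print(r,S[r,284:320])
E
```

```text
0.175 -0.0425 [724. 172.]
0.175 0 [640. 162.]
0.175 0.0425 [557. 153.]
0.19 -0.0425 [727. 148.]
0.19 0 [643. 138.]
0.19 0.0425 [559. 129.]
0.2 -0.0425 [730. 131.]
0.2 0 [645. 122.]
0.2 0.0425 [561. 113.]
212 [709 715 722 709 652 649 667 629 595 614 594 400 166 101  84  86  84 113
  95  99  82  89 184 403 609 669 662 665 648 596 596 607 608 606 602 599]
215 [718 684 675 679 688 700 659 438 302 424 410 247 130  84  86 105 111  89
 105  93 106 109 224 401 458 429 482 625 664 679 701 717 710 688 622 595]
218 [735 735 733 736 741 739 640 376 421 603 467 209  92  91  87 107 107  89
  99  93  90 159 382 525 442 299 486 683 714 682 638 635 661 665 622 614]
221 [525 554 581 589 587 539 382 239 433 629 552 364 245 235 251 263 246 250
 238 199 146 254 495 625 436 327 583 726 741 734 734 734 737 717 648 609]
224 [429 433 436 426 434 411 263 207 379 495 461 332 253 253 263 258 270 270
 266 282 326 460 557 487 266 294 510 578 608 637 659 663 656 662 589 586]
227 [445 431 437 432 422 337 195 269 449 502 415 282 212 191 195 191 198 200
 222 240 364 469 493 333 190 294 415 439 434 441 432 427 426 439 489 579]
230 [438 445 439 439 407 261 132 289 447 450 349 243 210 208 198 198 211 210
 219 260 399 497 457 283 201 347 425 437 442 437 432 432 428 443 501 577]
233 [424 425 431 434 368 219 147 300 403 400 304 234 220 217 220 213 221 233
 231 306 388 412 316 181 239 413 451 440 442 441 434 429 439 452 511 575]
236 [685 690 678 664 605 538 550 585 597 561 486 452 409 374 360 356 368 340
 314 339 401 386 251 136 243 388 434 444 440 443 437 427 442 493 560 597]
```

```bash
python3 - <<'E'
from h import *
T=np.array([.4791,-.1748,.1907])
for yaw in(16.4,17.5):
  c,s=np.cos(np.radians(yaw)),np.sin(np.radians(yaw))
  for x,z in((-.017,.05),(-.017,.06),(-.017,.07),(-.017,.086),(.026,.098),(0,.098),(-.026,.098)):
    f=lambda y:proj('scene',[T[0]+c*x-s*y,T[1]+s*x+c*y,z])
    print(yaw,x,z,f(0).round(2),f(.001)-f(0))
E
```

```text
16.4 -0.017 0.05 [297.99 232.81] [-0.36754026 -0.04572151]
16.4 -0.017 0.06 [298.3  230.06] [-0.36974987 -0.04562107]
16.4 -0.017 0.07 [298.62 227.28] [-0.3719862  -0.04551502]
16.4 -0.017 0.086 [299.14 222.76] [-0.37562112 -0.04533323]
16.4 0.026 0.098 [300.54 209.33] [-0.36525215 -0.04227503]
16.4 0 0.098 [299.94 215.28] [-0.37308709 -0.04399901]
16.4 -0.026 0.098 [299.32 221.49] [-0.3812655  -0.04583596]
17.5 -0.017 0.05 [298.11 232.82] [-0.36798478 -0.04101645]
17.5 -0.017 0.06 [298.42 230.07] [-0.3701922  -0.04093195]
17.5 -0.017 0.07 [298.74 227.29] [-0.37242626 -0.04084254]
17.5 -0.017 0.086 [299.26 222.77] [-0.37605737 -0.04068892]
17.5 0.026 0.098 [300.36 209.31] [-0.36558005 -0.03796382]
17.5 0 0.098 [299.94 215.28] [-0.37347701 -0.03950385]
17.5 -0.026 0.098 [299.51 221.51] [-0.38172265 -0.04114478]
```

jog_arm(
  deltas=[
    [[0, 0, 0, 0.002, -0.001, -0.02, 0], [0, 0, 0, 0.002, -0.001, -0.045, 0], [0, 0, 0, 0.002, -0.001, -0.07, 0], [0, 0, 0, 0.002, -0.001, -0.09, 0], [0, 0, 0, 0.002, -0.001, -0.105, 0], [0, 0, 0, 0.002, -0.001, -0.115, 0], [0, 0, 0, 0.002, -0.001, -0.121, 0], [0, 0, 0, 0.002, -0.001, -0.122, 0], [0, 0, 0, 0.002, -0.001, -0.122, 0.2], [0, 0, 0, 0.002, -0.001, -0.122, 0.25]],
  ],
)

```text
t: 2.95
eef_pos: [0.4832, -0.1753, 0.0721]
eef_rot: [-0.144, 0.99, -0.0, 0.001]
force: [0.7, -0.1, 0.1]
width: 0.75
finger_force: 0.0
```

```bash
python3 - <<'E'
from h import *
s=sense();print(s['t'],s['eef_pos'],s['eef_rot'],s['force'],s['width'])
S=snapshot('scene')
cv2.imwrite('pics/c3.png',cv2.resize(S[170:260,265:345],None,fx=6,fy=6,interpolation=cv2.INTER_CUBIC))
E
```

```text
2.95 [ 0.48316907 -0.17532838  0.07209221] [-1.43884488e-01  9.89594212e-01 -3.32706657e-04  6.62068256e-04] [ 0.65548599 -0.12849544  0.10170061] 0.7498087803609883
```

View pics/c3.png

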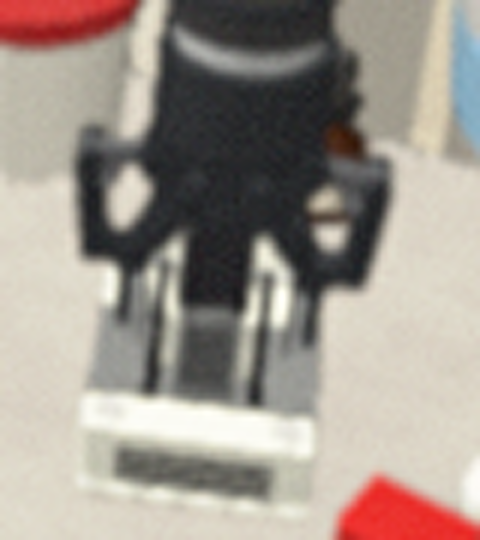

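The fingers' inner faces are at x≈128 and 305 in the crop and straddle the tabs at 150–268. They are about centred, so I'm closing in stages and watching the lateral force.

jog_arm(
  deltas=[
    [[0, 0, 0, 0, 0, 0, 0.33], [0, 0, 0, 0, 0, 0, 0.38], [0, 0, 0, 0, 0, 0, 0.42], [0, 0, 0, 0, 0, 0, 0.42]],
  ],
  squeeze=25,
)

```text
t: 3.4
eef_pos: [0.4827, -0.1753, 0.0716]
eef_rot: [-0.144, 0.99, -0.0, 0.0]
force: [0.4, 0.7, 3.1]
width: 0.578
finger_force: 2.6
```

jog_arm(
  deltas=[
    [[0, 0, 0, 0, 0, 0, 0.46], [0, 0, 0, 0, 0, 0, 0.5], [0, 0, 0, 0, 0, 0, 0.55], [0, 0, 0, 0, 0, 0, 0.6], [0, 0, 0, 0, 0, 0, 0.6]],
  ],
  squeeze=30,
)

```text
t: 3.9
eef_pos: [0.4827, -0.1746, 0.0725]
eef_rot: [-0.144, 0.99, 0.001, 0.001]
force: [-2.1, 3.9, 12.1]
width: 0.42
finger_force: 29.5
```

jog_arm(
  deltas=[
    [[0, 0, 0, 0, 0.001, 0.001, 0.65], [0, 0, 0, 0, 0.001, 0.002, 0.65], [0, 0, 0, 0, 0.001, 0.004, 0.65], [0, 0, 0, 0, 0.001, 0.006, 0.65]],
  ],
)

```text
t: 4.3
eef_pos: [0.4822, -0.1742, 0.0769]
eef_rot: [-0.144, 0.99, 0.0, -0.0]
force: [0.3, 0.1, -1.9]
width: 0.412
finger_force: 30.1
```

jog_arm(
  deltas=[
    [[0, 0, 0, 0, 0, 0.006, 0.65], [0, 0, 0, 0, 0, 0.014, 0.65], [0, 0, 0, 0, 0, 0.024, 0.65], [0, 0, 0, 0, 0, 0.036, 0.65], [0, 0, 0, 0, 0, 0.05, 0.65], [0, 0, 0, 0, 0, 0.064, 0.65], [0, 0, 0, 0, 0, 0.078, 0.65], [0, 0, 0, 0, 0, 0.088, 0.65], [0, 0, 0, 0, 0, 0.094, 0.65], [0, 0, 0, 0, 0, 0.096, 0.65], [0, 0, 0, 0, 0, 0.096, 0.65]],
  ],
)

```text
t: 5.4
eef_pos: [0.4825, -0.1742, 0.1734]
eef_rot: [-0.144, 0.99, -0.0, 0.0]
force: [-0.2, 0.2, -1.3]
width: 0.413
finger_force: 30.2
```

```bash
python3 - <<'E'
from h import *
s=sense();print(s['t'],s['eef_pos'],s['force'],s['width'])
S=snapshot('scene')
cv2.imwrite('pics/c4.png',cv2.resize(S[150:260,255:345],None,fx=5,fy=5,interpolation=cv2.INTER_CUBIC))
E
```

```text
5.4 [ 0.48249196 -0.17422     0.17338603] [-0.17250885  0.23136506 -1.31075826] 0.4132668700213792
```

View pics/c4.png

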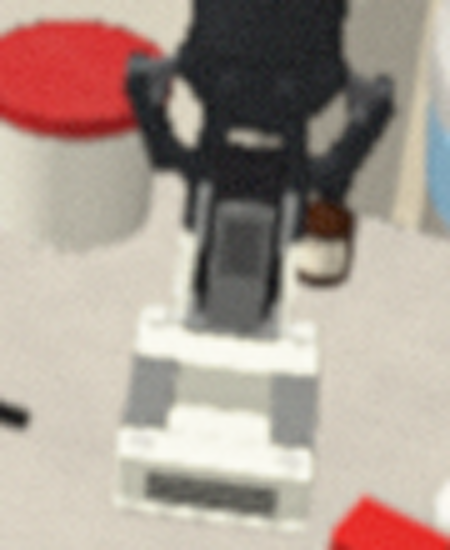

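The cartridge is out and upright between the pads, the port is empty, and the cover is still open. Next I carry it to the tray.

jog_arm(
  deltas=[
    [[0, 0, 0, -0.001, 0.01, 0, 0.65], [0, 0, -1, -0.004, 0.04, 0, 0.65], [0, 0, -2, -0.008, 0.08, 0, 0.65], [0, 0, -4, -0.012, 0.125, 0, 0.65], [0, 0, -5, -0.016, 0.17, 0, 0.65], [0, 0, -7, -0.02, 0.215, 0, 0.65], [0, 0, -8, -0.025, 0.26, 0, 0.65], [0, 0, -10, -0.029, 0.305, 0, 0.65], [0, 0, -11, -0.033, 0.345, 0, 0.65], [0, 0, -12, -0.036, 0.368, 0, 0.65], [0, 0, -12, -0.036, 0.377, 0, 0.65], [0, 0, -12, -0.036, 0.377, 0, 0.65]],
  ],
)

```text
t: 6.65
eef_pos: [0.4459, 0.2038, 0.1729]
eef_rot: [-0.041, 0.999, -0.0, -0.0]
force: [-0.6, -0.0, -1.5]
width: 0.412
finger_force: 30.3
```

jog_arm(
  deltas=[
    [[0, 0, 0, 0, 0, -0.01, 0.65], [0, 0, 0, 0, 0, -0.025, 0.65], [0, 0, 0, 0, 0, -0.04, 0.65], [0, 0, 0, 0, 0, -0.055, 0.65], [0, 0, 0, 0, 0, -0.067, 0.65], [0, 0, 0, 0, 0, -0.075, 0.65], [0, 0, 0, 0, 0, -0.08, 0.65], [0, 0, 0, 0, 0, -0.08, 0.65]],
  ],
)

```text
t: 7.45
eef_pos: [0.4461, 0.2019, 0.0926]
eef_rot: [-0.039, 0.999, -0.0, -0.001]
force: [0.4, 0.1, -1.9]
width: 0.415
finger_force: 30.3
```

```bash
python3 - <<'E'
from h import *
s=sense();print(s['t'],s['eef_pos'],s['eef_rot'],s['force'],s['width'])
S=snapshot('scene');t=snapshot('top')
a=cv2.resize(S[150:240,145:240],None,fx=5,fy=5,interpolation=cv2.INTER_CUBIC)
b=cv2.resize(t[185:260,155:215],None,fx=5,fy=6,interpolation=cv2.INTER_CUBIC)
cv2.imwrite('pics/c5.png',np.hstack([a,b]))
E
```

```text
7.45 [0.44613213 0.2019119  0.09258602] [-3.90336067e-02  9.99237598e-01 -3.47521947e-04 -6.92333477e-04] [ 0.43919945  0.08442491 -1.91724711] 0.4154936416620317
```

View pics/c5.png

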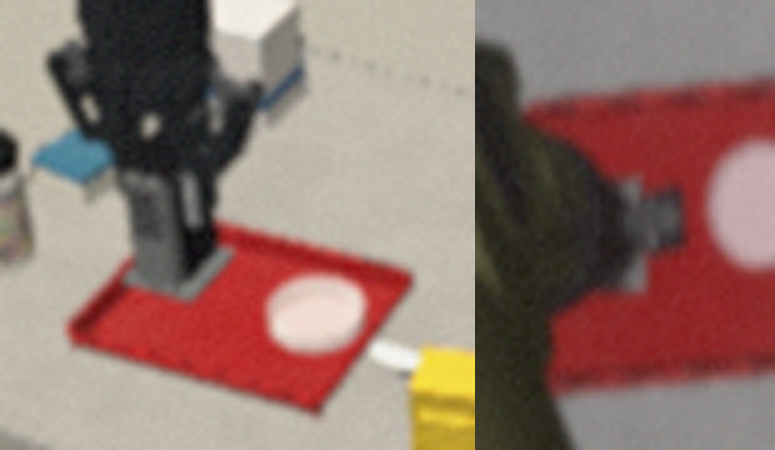

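The cartridge hangs over the empty half of the tray, clear of the rim and the dish. I'm lowering it slowly.

jog_arm(
  deltas=[
    [[0, 0, 0, 0, 0, -0.006, 0.65], [0, 0, 0, 0, 0, -0.012, 0.65], [0, 0, 0, 0, 0, -0.016, 0.65], [0, 0, 0, 0, 0, -0.019, 0.65], [0, 0, 0, 0, 0, -0.021, 0.65], [0, 0, 0, 0, 0, -0.022, 0.65], [0, 0, 0, 0, 0, -0.022, 0.65]],
  ],
)

```text
t: 8.25
eef_pos: [0.4465, 0.2028, 0.0712]
eef_rot: [-0.04, 0.999, -0.0, -0.0]
force: [-0.1, -0.0, -1.7]
width: 0.42
finger_force: 30.3
```

jog_arm(
  deltas=[
    [[0, 0, 0, 0, 0, -0.001, 0.65], [0, 0, 0, 0, 0, -0.0015, 0.65], [0, 0, 0, 0, 0, -0.002, 0.65], [0, 0, 0, 0, 0, -0.002, 0.65]],
  ],
)

```text
t: 8.65
eef_pos: [0.4465, 0.2028, 0.0693]
eef_rot: [-0.04, 0.999, 0.0, -0.0]
force: [0.0, -0.2, -1.7]
width: 0.415
finger_force: 30.3
```

jog_arm(
  deltas=[
    [[0, 0, 0, 0, 0, -0.0005, 0.65], [0, 0, 0, 0, 0, -0.001, 0.65], [0, 0, 0, 0, 0, -0.0015, 0.65], [0, 0, 0, 0, 0, -0.0015, 0.65]],
  ],
)

```text
t: 9.05
eef_pos: [0.4466, 0.2028, 0.0689]
eef_rot: [-0.04, 0.999, 0.0, 0.0]
force: [-1.8, -1.1, 8.9]
width: 0.416
finger_force: 32.1
```

jog_arm(
  deltas=[
    [[0, 0, 0, 0, 0, 0.0008, 0.58], [0, 0, 0, 0, 0, 0.0008, 0.54], [0, 0, 0, 0, 0, 0.0008, 0.5], [0, 0, 0, 0, 0, 0.0008, 0.46], [0, 0, 0, 0, 0, 0.0008, 0.42], [0, 0, 0, 0, 0, 0.0008, 0.38], [0, 0, 0, 0, 0, 0.0008, 0.34], [0, 0, 0, 0, 0, 0.0008, 0.25], [0, 0, 0, 0, 0, 0.0008, 0.15], [0, 0, 0, 0, 0, 0.0008, 0.1]],
  ],
)

```text
t: 10.05
eef_pos: [0.4466, 0.2028, 0.0687]
eef_rot: [-0.04, 0.999, 0.0, 0.0]
force: [0.4, -0.2, 0.3]
width: 0.899
finger_force: 0.0
```

jog_arm(
  deltas=[
    [[0, 0, 0, 0, 0, 0.005, 0.1], [0, 0, 0, 0, 0, 0.02, 0.1], [0, 0, 0, 0, 0, 0.04, 0.1], [0, 0, 0, 0, 0, 0.065, 0.1], [0, 0, 0, 0, 0, 0.095, 0.1], [0, 0, 0, 0, 0, 0.13, 0.1], [0, 0, 0, 0, 0, 0.155, 0.1], [0, 0, 0, 0, 0, 0.16, 0.1]],
  ],
)

```text
t: 10.85
eef_pos: [0.4484, 0.2036, 0.2322]
eef_rot: [-0.04, 0.999, 0.001, 0.003]
force: [1.3, 0.2, -1.2]
width: 0.902
finger_force: 0.0
```

```bash
python3 - <<'E'
from h import *
s=sense();print(s['t'],s['eef_pos'],s['eef_rot'],s['force'],s['width'])
S=snapshot('scene')
a=cv2.resize(S[160:240,145:240],None,fx=5,fy=5,interpolation=cv2.INTER_CUBIC)
t=cv2.imread('pics/top0.png');
b=cv2.resize(S[170:250,270:330],None,fx=5,fy=5,interpolation=cv2.INTER_CUBIC)
cv2.imwrite('pics/c6.png',np.hstack([a,b]))
yaw=np.radians(16.8);d=np.array([np.cos(yaw),np.sin(yaw)]);l=np.array([-d[1],d[0]]);o=np.array([.4825,-.1748])
for th in(0,.1,.22):
  e=np.array([*(o+d*(.06+.09*np.sin(.33-th))),.048+.09*np.cos(.33-th)])
  for w in(.034,0,-.034):
    q=e.copy();q[:2]+=l*w;print(th,w,q.round(4),((proj('scene',q)-[269.6,169.6])*5+[475,0]).round())
# bystanders: rough tops
for n,p,z in(('tub',(252,141),.11),('dropper',(314,145),.103),('bottlecap',(378,133),.224)):print(n,ray('top',p,z).round(3))
E
```

```text
10.85 [0.44835906 0.20361364 0.23216367] [-0.03956447  0.99921175  0.00122323  0.00300652] [ 1.26559371  0.16659171 -1.19234539] 0.902422694974031
0 0.034 [ 0.558  -0.1165  0.1331] [583.  72.]
0 0 [ 0.5679 -0.149   0.1331] [643.  78.]
0 -0.034 [ 0.5777 -0.1816  0.1331] [704.  85.]
0.1 0.034 [ 0.5498 -0.119   0.1356] [582.  77.]
0.1 0 [ 0.5596 -0.1515  0.1356] [643.  83.]
0.1 -0.034 [ 0.5694 -0.1841  0.1356] [704.  90.]
0.22 0.034 [ 0.5396 -0.1221  0.1375] [581.  85.]
0.22 0 [ 0.5494 -0.1546  0.1375] [642.  91.]
0.22 -0.034 [ 0.5592 -0.1872  0.1375] [704.  98.]
tub [0.667 0.001 0.11 ]
dropper [ 0.659 -0.165  0.103]
bottlecap [ 0.665 -0.306  0.224]
```

View pics/c6.png

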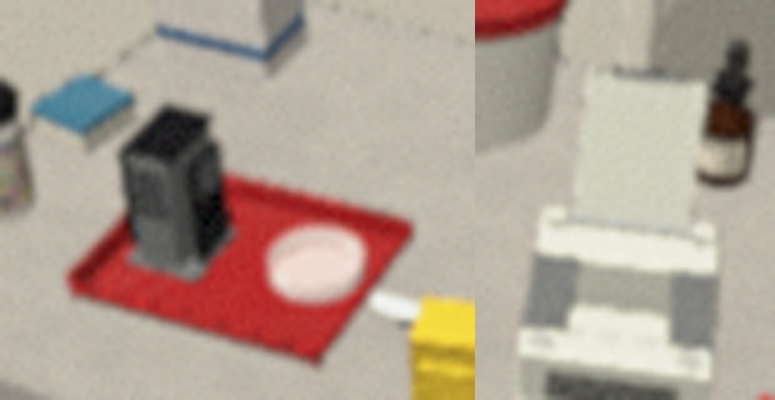

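The cartridge stands upright in the tray. The dish is unmoved, and the cover's edge at crop (592,68)–(706,80) means it is fully open. Now I shut the fingers and go round behind the cover.

jog_arm(
  deltas=[
    [[0, 0, 0, 0.004, -0.01, 0, 0.3], [0, 0, 2, 0.017, -0.04, 0, 0.6], [0, 0, 3, 0.034, -0.08, 0, 1], [0, 0, 5, 0.051, -0.12, 0, 1], [0, 0, 6, 0.068, -0.16, 0, 1], [0, 0, 8, 0.085, -0.2, 0, 1], [0, 0, 9, 0.102, -0.24, 0, 1], [0, 0, 11, 0.119, -0.28, 0, 1], [0, 0, 12, 0.135, -0.318, 0, 1], [0, 0, 12, 0.144, -0.34, 0, 1], [0, 0, 12, 0.146, -0.344, 0, 1], [0, 0, 12, 0.146, -0.344, 0, 1]],
  ],
  squeeze=25,
)

```text
t: 12.1
eef_pos: [0.5915, -0.1421, 0.2265]
eef_rot: [-0.143, 0.99, 0.001, -0.002]
force: [0.1, -0.3, -0.2]
width: 0.003
finger_force: 0.0
```

jog_arm(
  deltas=[
    [[0, 0, 0, 0, 0, -0.015, 1], [0, 0, 0, 0, 0, -0.035, 1], [0, 0, 0, 0, 0, -0.055, 1], [0, 0, 0, 0, 0, -0.075, 1], [0, 0, 0, 0, 0, -0.088, 1], [0, 0, 0, 0, 0, -0.094, 1], [0, 0, 0, 0, 0, -0.094, 1]],
  ],
)

```text
t: 12.8
eef_pos: [0.5917, -0.1404, 0.1338]
eef_rot: [-0.144, 0.99, 0.0, -0.001]
force: [0.3, -0.0, -0.2]
width: 0.0
finger_force: 0.0
```

```bash
python3 - <<'E'
from h import *
s=sense();print(s['t'],s['eef_pos'],s['eef_rot'],s['force'],s['width'])
S=snapshot('scene')
cv2.imwrite('pics/c7.png',cv2.resize(S[140:250,260:350],None,fx=5,fy=5,interpolation=cv2.INTER_CUBIC))
yaw=np.radians(16.8);d=np.array([np.cos(yaw),np.sin(yaw)]);o=np.array([.4825,-.1748]);p=np.array(s['eef_pos'])
print('dock x',(p[:2]-o)@d)
for x,z in((.1,.135),(.0735,.138),(.0558,.1363),(.0392,.130),(.0247,.120),(.0134,.106),(.006,.09),(.003,.0725),(.003,.0695)):
  print((o+d*x-p[:2]).round(3),round(z-p[2],3))
E
```

```text
12.8 [ 0.59172031 -0.14043062  0.13380396] [-1.44239040e-01  9.89542358e-01  4.12160685e-04 -9.22390837e-04] [ 0.27172943 -0.04110676 -0.19088985] 6.257551086812088e-05
dock x 0.11449257106964772
[-0.013 -0.005] 0.001
[-0.039 -0.013] 0.004
[-0.056 -0.018] 0.002
[-0.072 -0.023] -0.004
[-0.086 -0.027] -0.014
[-0.096 -0.03 ] -0.028
[-0.103 -0.033] -0.044
[-0.106 -0.034] -0.061
[-0.106 -0.034] -0.064
```

View pics/c7.png

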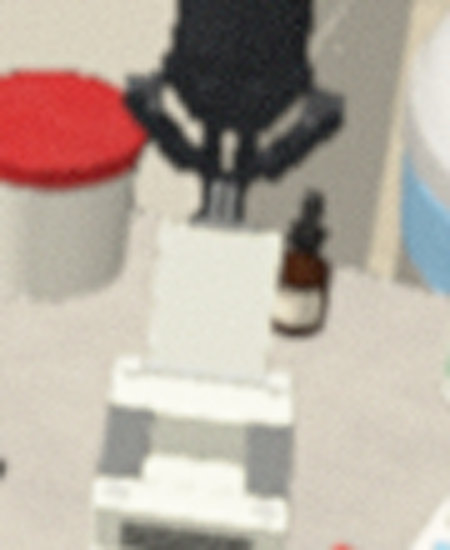

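The fingers are shut and sit behind the cover's edge, reaching below its top and centred on it. Now I sweep along the arc.

jog_arm(
  deltas=[
    [[0, 0, 0, -0.007, -0.002, 0, 1], [0, 0, 0, -0.013, -0.005, 0.001, 1], [0, 0, 0, -0.022, -0.008, 0.002, 1], [0, 0, 0, -0.031, -0.01, 0.003, 1], [0, 0, 0, -0.039, -0.013, 0.004, 1], [0, 0, 0, -0.048, -0.016, 0.003, 1], [0, 0, 0, -0.056, -0.018, 0.002, 1], [0, 0, 0, -0.064, -0.021, -0.001, 1], [0, 0, 0, -0.072, -0.023, -0.004, 1], [0, 0, 0, -0.072, -0.023, -0.004, 1]],
  ],
)

```text
t: 13.85
eef_pos: [0.5185, -0.1643, 0.1298]
eef_rot: [-0.143, 0.99, 0.0, -0.001]
force: [1.5, -0.6, -0.2]
width: 0.003
finger_force: 0.0
```

jog_arm(
  deltas=[
    [[0, 0, 0, -0.007, -0.002, -0.005, 1], [0, 0, 0, -0.014, -0.004, -0.01, 1], [0, 0, 0, -0.019, -0.006, -0.017, 1], [0, 0, 0, -0.024, -0.007, -0.024, 1], [0, 0, 0, -0.028, -0.009, -0.032, 1], [0, 0, 0, -0.031, -0.01, -0.04, 1], [0, 0, 0, -0.033, -0.011, -0.048, 1], [0, 0, 0, -0.034, -0.011, -0.054, 1], [0, 0, 0, -0.034, -0.011, -0.054, 1]],
  ],
)

```text
t: 14.75
eef_pos: [0.4857, -0.175, 0.0755]
eef_rot: [-0.144, 0.99, 0.0, -0.001]
force: [-0.2, -0.7, -0.7]
width: 0.004
finger_force: 0.0
```

Now I press down gently until contact.

jog_arm(
  deltas=[
    [[0, 0, 0, 0, 0, -0.001, 1], [0, 0, 0, 0, 0, -0.002, 1], [0, 0, 0, 0, 0, -0.003, 1], [0, 0, 0, 0, 0, -0.003, 1]],
  ],
)

```text
t: 15.15
eef_pos: [0.4868, -0.1752, 0.0737]
eef_rot: [-0.144, 0.99, -0.0, 0.0]
force: [-0.3, -0.5, -0.1]
width: -0.004
finger_force: 0.0
```

jog_arm(
  deltas=[
    [[0, 0, 0, 0, 0, -0.0005, 1], [0, 0, 0, 0, 0, -0.001, 1], [0, 0, 0, 0, 0, -0.0015, 1], [0, 0, 0, 0, 0, -0.0015, 1]],
  ],
)

```text
t: 15.55
eef_pos: [0.4867, -0.1753, 0.0725]
eef_rot: [-0.144, 0.99, -0.0, 0.0]
force: [-0.5, -0.6, 4.2]
width: 0.003
finger_force: 1.9
```

jog_arm(
  deltas=[
    [[0, 0, 0, 0, 0, -0.0005, 1], [0, 0, 0, 0, 0, -0.001, 1], [0, 0, 0, 0, 0, -0.001, 1]],
  ],
)

```text
t: 15.85
eef_pos: [0.4868, -0.1753, 0.0723]
eef_rot: [-0.144, 0.99, -0.0, 0.0]
force: [-2.2, 1.1, 11.8]
width: -0.001
finger_force: 5.5
```

jog_arm(
  deltas=[
    [[0, 0, 0, 0, 0, 0.003, 1], [0, 0, 0, 0, 0, 0.015, 1], [0, 0, 0, 0, 0, 0.04, 1], [0, 0, 0, 0, 0, 0.075, 1], [0, 0, 0, -0.02, 0.03, 0.11, 1], [0, 0, 0, -0.04, 0.07, 0.13, 1], [0, 0, 0, -0.06, 0.11, 0.14, 1], [0, 0, 0, -0.08, 0.14, 0.14, 1], [0, 0, 0, -0.08, 0.14, 0.14, 1]],
  ],
)

```text
t: 16.75
eef_pos: [0.4035, -0.0326, 0.2118]
eef_rot: [-0.146, 0.989, 0.001, -0.001]
force: [0.4, 0.3, 1.1]
width: -0.002
finger_force: 0.0
```

```bash
python3 - <<'E'
from h import *
s=sense();print(s['t'],s['eef_pos'],s['force'])
S=snapshot('scene');t=snapshot('top')
a=cv2.resize(S[165:295,110:400],None,fx=2.75,fy=2.75,interpolation=cv2.INTER_CUBIC)
b=cv2.resize(S[190:255,270:330],None,fx=3.6,fy=3.6,interpolation=cv2.INTER_CUBIC)
c=cv2.resize(t[170:240,285:350],None,fx=3.4,fy=3.4,interpolation=cv2.INTER_CUBIC)
im=np.zeros((a.shape[0]+240,a.shape[1],3),np.uint8);im[:a.shape[0]]=a
im[a.shape[0]:a.shape[0]+b.shape[0],:b.shape[1]]=b;im[a.shape[0]:a.shape[0]+c.shape[0],300:300+c.shape[1]]=c
cv2.imwrite('pics/c8.png',im);print(im.shape)
E
```

```text
16.75 [ 0.40347722 -0.0326449   0.21182426] [0.35412929 0.32359154 1.11213199]
(598, 798, 3)
```

View pics/c8.png

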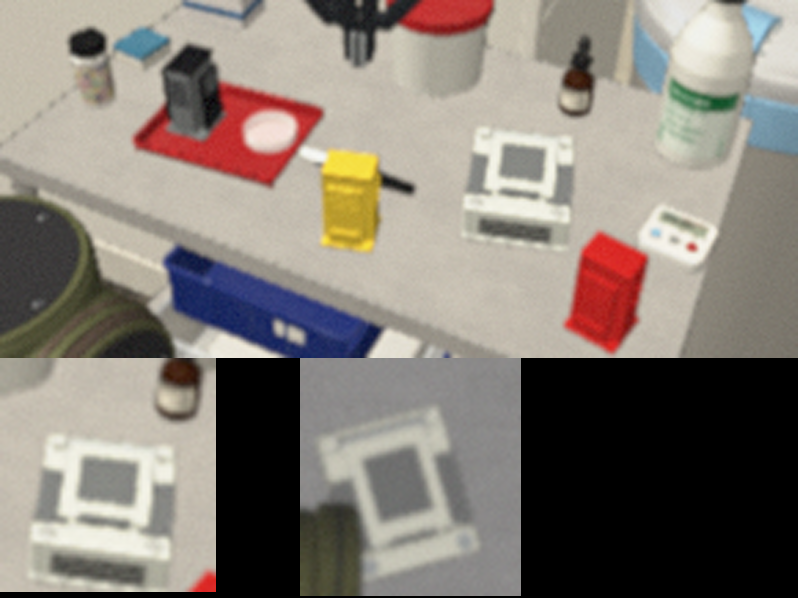

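The cover lies flat over the port at (520,165). The cartridge stands upright in the tray at (192,92), and everything else is undisturbed.

```bash
python3 -c "
from rig import *
print(close_job())"
```

```text
the job is handed in; nothing more can be done
None
```

I unclipped the cartridge, lifted it straight out and set it upright in the tray beside the dish. The dock's cover is shut, nothing else appears to have moved in the last picture, and I handed the job in at about 17 s.

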